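# Feel along the steel line and hold its bleed button

### The arm

A 6-joint arm with a two-finger parallel gripper is mounted at the origin on the work surface. World frame = base frame: x ahead of the robot, y to its left, z up, the work surface at z = 0. Lengths are in m, angles in degrees, forces in N, time in s.
With the tool pointing down it reaches from about 0.375 to 0.9 m from the base axis. Payload 3.1 kg.
Tool frame: the origin (TCP) lies on the centre line of the jaws, within the pads' length; the fingertips stand 25 mm ahead of it and the grasp point (between the pads) lies 6 mm ahead of it; z points along the fingers, y is the line along which they close (so a half turn about z gives the same grasp; the last joint's range is limited). The gripper opens to 87 mm and grips with 3 to 60 N. Pads are 19 mm wide; open, the fingers measure 117 mm over their backs; the gripper's body (75 mm by 190 mm) begins 51 mm behind the grasp point.
Start: joints at [62.309, 30.224, 82.088, -0, 67.689, -10.227], TCP at [0.188, 0.596, 0.248] pointing down, gripper open.
Joint ranges: [-176.69, 176.69], [-43.24, 126.21], [12.49, 139.97], [-82, 262], [0, 151.66], [-163.58, 163.58]. Speed limits (degrees/s): [159.86, 159.86, 180, 180, 180, 180].

### API

Orientations are given as a 3x3 rotation matrix whose columns are the frame's x, y, z axes.
In Python, from rig import bot, cams, models gives the robot as it stands. The module is installed in compiled form; this text tells all that it offers.
- The arm moves only by the shell command python3 -m handwheel 'ROWS' [OPENING]. ROWS is JSON, a list of rows, each a list of 6 numbers: the shift along the world's x, y, z each as a share of 1 m, from -1 to 1, then the turn, a rotation vector about the world's x, y, z each as a share of 2 rad, from -1 to 1. In form: [[dx, dy, dz, wx, wy, wz], ...]. A call has exactly 8 rows; each row is the pose to reach, as a shift and turn from the pose commanded when the call began; what a row does not reach only later rows make up. A row lasts 1/12 s, in which the tool goes at most 41.7 mm and 7.16 degrees, less where a joint would pass 70% of its speed; a pose out of reach is approached as far as the arm can. A call with a number of a shift or a turn outside -1 to 1 is refused whole. A call with a gripper value outside its range is refused whole. OPENING is the opening, from -1 (shut) to 1 (fully open), so that 0 is half open, set as the call begins (- or left out, the last holds). The fingers move at their own pace and stop on an object; the grip force is fixed at half the most. Time passes only in rows, so rows that repeat a pose let the fingers close, or fill a call up. It gives the time, the measured TCP pose, the force, the opening and the grip force at its end, in the units of the state.
- bot.read_state(): the state, without advancing time (a new reading comes with each control period).
- cams.capture(name): name is "side" or "top" or "wrist"; returns (picture, depth): 384x512x3 uint8, blue, green, red; 384x512 float32, m along the optical axis (not along the pixel's ray), 0 where there is no reading.
- cams.calibration(name): a dict with "mtx" (3x3 intrinsics, pixels), "dist_coeffs" ([k1, k2, p1, p2, k3] as OpenCV has them; the pictures are not rectified), "R" (3x3) and "t" (3): a world point X has camera coordinates R X + t; the wrist camera has in their place "tool_from_camera" (4x4, takes a point from camera to tool coordinates, whose origin is the TCP and whose axes are the flange's). Camera axes: x right, y down, z forward; pixel columns grow to the right and rows downward; lengths in m; the calibration is good to about 2 mm. A picture is of the moment at which its call begins: read the wrist's pose just before it. calibration takes no time and is no camera call.
- bot.hand_in(): hands the job in; it is judged then, once.
Trained networks look in the newest picture that a camera, given by its name, has taken for a name from the list of things; names that differ only in an ending like _2 or _b are one class to them, and where a whole thing is asked for, a point or a joint stands for the part that bears it (a point fixed in the world has none). Each returns a list of dicts, best first, with "conf" (0 to 1); they miss things now and then, are a little off and sometimes report something else, mostly with a low value. They report only what shows in the picture. A call takes as long as a camera call.
- models.spot_in(query, camera): "position" ([column, row] in pixels, amid what is visible of it).
- models.tip_of(query, camera): "position" ([column, row] in pixels: a listed point, or the origin of a listed thing).
The state is a dict: "time_s": time; "joint_positions": joint angles; "qvel": joint speeds; "tau": joint torques, N m; "position": TCP position; "tcp_rot": TCP orientation; "force": force on the tool from outside, world axes, zero at the start; "moment": the same for the moment, N m; "opening": opening from 0.0 (shut) to 1.0 (fully open); "grasp_force": force on a finger pad.
Only numpy, scipy, OpenCV 4.12 (cv2) and the standard library are available. Lean on these libraries where they do the work, as an engineer would, in place of code of your own. Each camera call takes 0.05 s, during which the arm holds its last target. There are 200 camera calls.

### The job

Check the hydraulic line on the yellow board by running your fingertips slowly along the whole steel tube, from the red inlet block, round every bend, to the outlet block, touching it lightly or staying within about 1 cm above it. Then press the green button on that outlet block gently all the way down with your fingertips, and finish while still holding it down. Do not shove or lift anything, and leave the blue board, its button and the loose things nearby alone.

Things in the scene. Friction and masses are not known exactly. Their poses are not given: they have to be found in the camera images.
- yellow_board: Yellow painted plate lying loose on the bench, 190 x 220 x 12 mm, 1.4 to 2.4 kg; origin at the centre of its underside, x and y along its 190 and 220 mm sides, z up. It carries one rigid dark steel tube, 12 mm thick, bent into an S and clipped down, its top line 32 mm above the bench. On it: red inlet block, aluminium outlet block with a green button.
- inlet (a point): Centre of the top of the red inlet block (30 x 26 mm), at (-65, 75, 34) mm in the yellow board's frame. From it the tube's axis runs to corners at x, y = (55, 75), (55, 0), (-45, 0), (-45, -75) mm, each a bend of 22 mm radius, and ends at the outlet block at (50, -75).
- blue_board: The other board, to be left alone: the same kind of loose plate and size, painted blue, with a copper tube, its own red inlet block and its own green button, arranged the other way round. Origin at the centre of its underside. Which board lies left and which right varies.
- mark0 (a point): Unmarked point 1 of 8 on the top line of the steel tube, in order from the inlet to the outlet: on the straight run just past the red inlet block; at (-35, 75, 32) mm in the yellow board's frame, z up.
- mark1 (a point): Unmarked point 2 of 8 on the top line of the steel tube, in order from the inlet to the outlet: further along the same run; at (10, 75, 32) mm in the yellow board's frame, z up.
- mark2 (a point): Unmarked point 3 of 8 on the top line of the steel tube, in order from the inlet to the outlet: middle of the first bend; at (49, 69, 32) mm in the yellow board's frame, z up.
- mark3 (a point): Unmarked point 4 of 8 on the top line of the steel tube, in order from the inlet to the outlet: middle of the second bend; at (49, 6, 32) mm in the yellow board's frame, z up.
- mark4 (a point): Unmarked point 5 of 8 on the top line of the steel tube, in order from the inlet to the outlet: on the middle run; at (5, 0, 32) mm in the yellow board's frame, z up.
- mark5 (a point): Unmarked point 6 of 8 on the top line of the steel tube, in order from the inlet to the outlet: middle of the third bend; at (-39, -6, 32) mm in the yellow board's frame, z up.
- mark6 (a point): Unmarked point 7 of 8 on the top line of the steel tube, in order from the inlet to the outlet: middle of the fourth bend; at (-39, -69, 32) mm in the yellow board's frame, z up.
- mark7 (a point): Unmarked point 8 of 8 on the top line of the steel tube, in order from the inlet to the outlet: on the last run, 28 mm before the outlet block's side; at (0, -75, 32) mm in the yellow board's frame, z up.
- yellow_board_bleed_top (a point): Centre of the top face of the green button on the yellow board: at (50, -75, 62) mm in the board's frame when not pressed, moves down with the button. The cap is 26 mm across and stands 10 mm proud of its black housing (42 mm across), which sits on the aluminium outlet block (44 x 44 mm, top at 40 mm).
- yellow_board_bleed (a joint): Travel of that green button: 0 released, 0.006 m fully down. It springs back; it starts to move at 1.5 N and takes 5 N to hold fully down.
- blue_board_bleed (a joint): Travel of the like button on the blue board: 0 released.
- coupling: Bystander: loose turned brass coupling standing in the gap between the boards, 22 mm across, 34 mm high; origin at the centre of its underside.
- tin: Bystander: loose round tin, 60 mm across, 85 mm high, beyond the boards; origin at the centre of its underside.
- wrench: Bystander: loose steel wrench lying on the bench, 170 mm long, at the left; origin on its underside, x along it.

How it is judged:
By the outcome, as a careful person would: the job done as asked, in the order asked, and still so for the second after the job is handed in, while the arm keeps its last pose, push and grip.
It also fails if it takes over 54 s, if anything falls off the work surface, if the arm or the gripper's body presses on something with over 40 N, if the wrist force passes 120 N, or if a joint passes its speed limit or range.

## Working session

There is one attempt and no reset: what is moved stays moved. The work goes in short steps, Python scripts to look and compute and a shell command to move; the robot and the scene stay as the last step left them, time stands still between calls to the robot, and variables do not carry over. Pictures are saved under pics/ and viewed, at most 10 in all, crops included, and the job is handed in when it is done.

```bash
mkdir -p pics; cat > h.py <<'E'
import numpy as np, cv2
from rig import bot,cams,models
def ray(cam,px,z,st=None):
    c=cams.calibration(cam)
    u=cv2.undistortPoints(np.array([[px]],float),np.array(c["mtx"],float),np.array(c["dist_coeffs"],float))[0,0]
    d=np.array([u[0],u[1],1.])
    if cam=="wrist":
        T=np.array(c["tool_from_camera"]);R=np.array(st["tcp_rot"]);
        o=R@T[:3,3]+np.array(st["position"]);d=R@T[:3,:3]@d
    else:
        R=np.array(c["R"]);o=-R.T@np.array(c["t"]);d=R.T@d
    return o+d*(z-o[2])/d[2]
PTS={"inlet":(-65,75,34),"mark0":(-35,75,32),"mark1":(10,75,32),"mark2":(49,69,32),"mark3":(49,6,32),"mark4":(5,0,32),"mark5":(-39,-6,32),"mark6":(-39,-69,32),"mark7":(0,-75,32),"yellow_board_bleed_top":(50,-75,62),"yellow_board":(0,0,0)}
def fit(cam,st=None,names=PTS):
    A=[];B=[];N=[]
    for n in names:
        r=models.tip_of(n,cam)
        if r and r[0]["conf"]>.3:
            p=np.array(PTS[n])/1e3
            A.append(p[:2]);B.append(ray(cam,r[0]["position"],p[2],st)[:2]);N.append((n,np.round(r[0]["position"]),round(r[0]["conf"],2)))
    A=np.array(A);B=np.array(B);w=np.ones(len(A))
    for _ in range(10):
        a=(w[:,None]*A).sum(0)/w.sum();b=(w[:,None]*B).sum(0)/w.sum()
        P=A-a;Q=B-b
        th=np.arctan2((w*(P[:,0]*Q[:,1]-P[:,1]*Q[:,0])).sum(),(w*(P*Q).sum(1)).sum())
        R=np.array([[np.cos(th),-np.sin(th)],[np.sin(th),np.cos(th)]])
        e=np.linalg.norm(Q-P@R.T,axis=1);w=1/(e+.003)
        t=b-R@a
    for n,x in zip(N,e): print(n,round(x*1e3,1))
    return R,t,np.degrees(th)
E
python3 - <<'E'
from h import *
im,d=cams.capture("top");cv2.imwrite("pics/top.png",im)
im,d=cams.capture("side");cv2.imwrite("pics/side.png",im)
for c in("top","side"):
    R,t,th=fit(c);print(c,t,th)
s=bot.read_state();print(s)
E
```

```text
('inlet', array([217., 237.]), 0.75) 11.3
('mark0', array([242., 223.]), 0.97) 75.6
('mark1', array([242., 223.]), 0.97) 83.2
('mark2', array([242., 223.]), 0.97) 101.9
('mark3', array([242., 223.]), 0.97) 75.2
('mark4', array([242., 223.]), 0.97) 31.0
('mark5', array([242., 223.]), 0.97) 14.3
('mark6', array([242., 223.]), 0.97) 70.2
('mark7', array([242., 223.]), 0.97) 79.4
('yellow_board_bleed_top', array([262., 184.]), 0.45) 18.3
('yellow_board', array([238., 212.]), 0.67) 12.8
top [0.54684046 0.16671663] 11.08404956242
('inlet', array([195., 188.]), 0.63) 21.0
('mark0', array([222., 181.]), 0.96) 73.8
('mark1', array([222., 181.]), 0.96) 56.6
('mark2', array([222., 181.]), 0.96) 62.4
('mark3', array([222., 181.]), 0.96) 38.6
('mark4', array([222., 181.]), 0.96) 19.8
('mark5', array([222., 181.]), 0.96) 56.9
('mark6', array([222., 181.]), 0.96) 101.4
('mark7', array([222., 181.]), 0.96) 94.2
('yellow_board_bleed_top', array([237., 180.]), 0.5) 56.5
('yellow_board', array([228., 206.]), 0.83) 48.8
side [0.56759491 0.2267998 ] 43.97043313586414
{'time_s': 1.2, 'joint_positions': array([ 6.23109647e+01,  3.02239278e+01,  8.20863239e+01,  3.11512065e-04,
        6.76882512e+01, -1.02276303e+01]), 'qvel': array([ 0.00054994, -0.00396258,  0.05792474,  0.08726527,  0.02339178,
       -0.02871674]), 'tau': array([ 1.27257044e-03, -4.40011954e+01, -1.76989585e+01,  6.36232062e-02,
        5.03623893e-02,  1.60632527e-05]), 'position': array([0.18751101, 0.59620287, 0.24755152]), 'tcp_rot': array([[-9.53918673e-01,  3.00065267e-01,  7.68752311e-06],
       [ 3.00065267e-01,  9.53918673e-01,  2.54739092e-05],
       [ 3.10563532e-07,  2.66067963e-05, -1.00000000e+00]]), 'force': array([-0.29033038, -0.37027112, -0.72163071]), 'moment': array([ 0.02848233, -0.0923364 , -0.01924506]), 'grasp_force': 0.0, 'opening': 0.9964508030977642}
```

View pics/top.png

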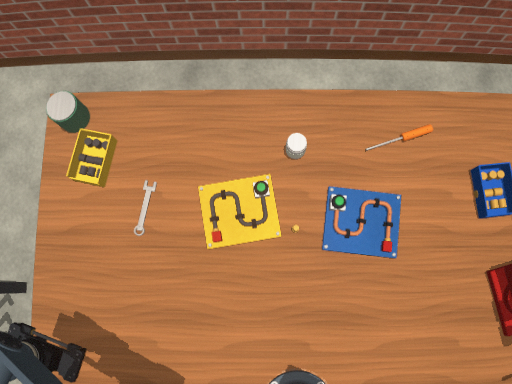

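View pics/side.png

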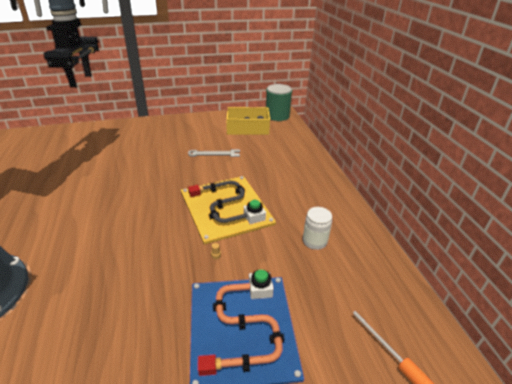

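The steel-tube board is on the left: inlet at about (217,237), green button at (262,187), board centre near (240,211). The brass coupling stands at (295,228) and the tin at (297,146). Next I'll get a rough pose from colour, then refine it with the wrist camera.

```bash
cat >> h.py <<'E'
def cfit(cam,st=None,name=None):
    "pose from yellow plate corners (z=12mm), red and green centroids"
    im,d=cams.capture(cam)
    if name: cv2.imwrite(name,im)
    hsv=cv2.cvtColor(im,cv2.COLOR_BGR2HSV);H,S,V=cv2.split(hsv)
    def big(m):
        m=cv2.morphologyEx(m.astype(np.uint8),cv2.MORPH_OPEN,np.ones((2,2)))
        n,l,s,c=cv2.connectedComponentsWithStats(m)
        return [(s[i],c[i],l==i) for i in np.argsort(-s[1:,4])+1]
    Y=max(big((H>22)&(H<34)&(S>150)&(V>110)),key=lambda q:q[0][4])
    hull=cv2.convexHull(np.argwhere(Y[2])[:,::-1].astype(np.int32))
    W=np.array([ray(cam,p[0].astype(float),.012,st)[:2] for p in hull])
    r=cv2.minAreaRect((W*1e3).astype(np.float32));print("rect mm",r)
    hm=np.zeros(H.shape,np.uint8);cv2.fillConvexPoly(hm,cv2.dilate(hm,None) is not None and hull,1);hm=cv2.dilate(hm,np.ones((15,15)))
    red=big(((H<6)|(H>174))&(S>150)&(V>90)&(hm>0))[0];g=big((H>45)&(H<85)&(S>120)&(V>50)&(hm>0))[0]
    a=ray(cam,red[1],.034,st);b=ray(cam,g[1],.062,st)
    print("red",red[1].round(1),a[:2].round(4),"green",g[1].round(1),b[:2].round(4),"dist",np.linalg.norm(a[:2]-b[:2]),"expect",np.hypot(115,150)/1e3)
    th=np.degrees(np.arctan2(*(b-a)[1::-1])-np.arctan2(-150,115));m=(a+b)[:2]/2
    R=np.array([[np.cos(np.radians(th)),-np.sin(np.radians(th))],[np.sin(np.radians(th)),np.cos(np.radians(th))]])
    print("pose2",m-R@[-.0075,0],th)
E
python3 - <<'E'
from h import *
cfit("top")
E
```

```text
rect mm ((556.6409912109375, 168.65032958984375), (185.9197235107422, 218.03945922851562), 9.926656723022461)
red [217.4 237.1] [0.4791 0.2303] green [261.5 187.8] [0.6182 0.1039] dist 0.18798147514527186 expect 0.18901058171435797
pose2 [0.5559932  0.16843734] 10.261809953845729
```

```bash
python3 -m handwheel '[[0.02,-0.025,0.003,0,0,0.015],[0.045,-0.055,0.006,0,0,0.03],[0.07,-0.085,0.01,0,0,0.045],[0.095,-0.115,0.015,0,0,0.06],[0.12,-0.145,0.02,0,0,0.075],[0.145,-0.175,0.025,0,0,0.09],[0.17,-0.205,0.03,0,0,0.105],[0.195,-0.235,0.035,0,0,0.12]]' -1 && python3 -m handwheel '[[0.025,-0.03,0.003,0,0,0.015],[0.05,-0.06,0.006,0,0,0.03],[0.07,-0.085,0.01,0,0,0.045],[0.09,-0.11,0.012,0,0,0.06],[0.11,-0.135,0.015,0,0,0.075],[0.12,-0.15,0.015,0,0,0.09],[0.125,-0.16,0.015,0,0,0.105],[0.125,-0.16,0.015,0,0,0.12]]' -1
python3 - <<'E'
from h import *
st=bot.read_state();print(st["time_s"],st["position"],np.array(st["tcp_rot"]).round(3).tolist())
print(np.array(cams.calibration("wrist")["tool_from_camera"]).round(3).tolist())
try: cfit("wrist",st,"pics/w1.png")
except Exception as e: print(e)
E
```

```text
time_s: 1.92
position: [0.3834, 0.3596, 0.283]
tcp_rot: [[-0.998, 0.063, 0.0], [0.063, 0.998, 0.0], [-0.0, 0.0, -1.0]]
force: [1.1, -0.5, -0.8]
opening: 0.476
grasp_force: 0.0
time_s: 2.58
position: [0.5093, 0.1988, 0.2976]
tcp_rot: [[-0.985, -0.173, 0.001], [-0.173, 0.985, -0.001], [-0.001, -0.001, -1.0]]
force: [-1.0, 0.4, -0.3]
opening: 0.009
grasp_force: 0.0
2.5833 [0.50928955 0.19881105 0.29764972] [[-0.985, -0.173, 0.001], [-0.173, 0.985, -0.001], [-0.001, -0.001, -1.0]]
[[-0.0, -0.953, -0.304, 0.084], [1.0, -0.001, 0.0, -0.0], [-0.0, -0.304, 0.953, -0.137], [0.0, 0.0, 0.0, 1.0]]
rect mm ((561.31494140625, 170.3988494873047), (189.08033752441406, 218.69549560546875), 10.02137565612793)
red [286.5 143.5] [0.4838 0.2325] green [165.  237.8] [0.6176 0.1068] dist 0.1835320550894596 expect 0.18901058171435797
pose2 [0.55811064 0.17085813] 9.323998546870099
```

View pics/w1.png

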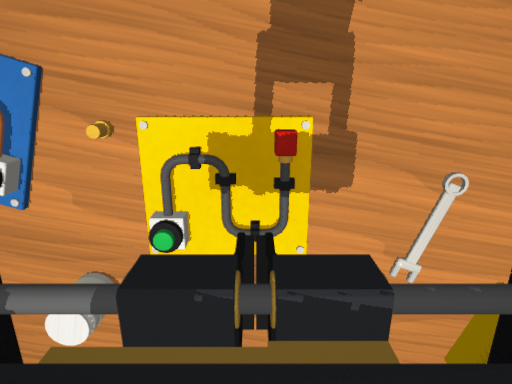

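The wrist view shows the whole board: red block (286,143), button (165,238), with the closed fingers at (255,260). Wrist and top estimates differ by about 4 mm, so I'll approach and check again from nearer with the tube model overlaid.

```bash
python3 -m handwheel '[[-0.007,0.001,-0.01,0,0,0],[-0.015,0.002,-0.025,0,0,0],[-0.025,0.004,-0.04,0,0,0],[-0.035,0.006,-0.055,0,0,0],[-0.045,0.008,-0.07,0,0,0],[-0.052,0.01,-0.08,0,0,0],[-0.055,0.01,-0.085,0,0,0],[-0.055,0.01,-0.085,0,0,0]]' -1
cat >> h.py <<'E'
def path():
    C=[(-65,75),(55,75),(55,0),(-45,0),(-45,-75),(28,-75)];C=np.array(C,float);P=[C[0]]
    for i in range(1,5):
        u=(C[i]-C[i-1])/np.linalg.norm(C[i]-C[i-1]);v=(C[i+1]-C[i])/np.linalg.norm(C[i+1]-C[i])
        o=C[i]-22*u+22*v
        for k in np.linspace(0,np.pi/2,7): P.append(o-22*v*np.cos(k)+22*u*np.sin(k))
    return np.array(P+[C[-1]])
def overlay(cam,st,t,th,name):
    im,d=cams.capture(cam);c=cams.calibration(cam);th=np.radians(th)
    R=np.array([[np.cos(th),-np.sin(th)],[np.sin(th),np.cos(th)]])
    def proj(p,z):
        X=np.c_[np.array(p)/1e3@R.T+t,np.full(len(p),z)]
        if cam=="wrist":
            T=np.eye(4);T[:3,:3]=st["tcp_rot"];T[:3,3]=st["position"];M=np.linalg.inv(T@np.array(c["tool_from_camera"]))
        else: M=np.c_[c["R"],c["t"]]
        r=M[:3,:3];q=cv2.projectPoints(X,cv2.Rodrigues(r)[0],M[:3,3],np.array(c["mtx"],float),np.array(c["dist_coeffs"],float))[0]
        return q.round().astype(np.int32)
    cv2.polylines(im,[proj(path(),.032)],False,(255,0,255),1)
    cv2.polylines(im,[proj([(-95,-110),(95,-110),(95,110),(-95,110)],.012)],True,(255,0,0),1)
    cv2.polylines(im,[proj([(50+13*np.cos(a),-75+13*np.sin(a)) for a in np.linspace(0,6.3,30)],.062)],True,(255,0,255),1)
    cv2.polylines(im,[proj([(-80,62),(-50,62),(-50,88),(-80,88)],.034)],True,(255,255,255),1)
    cv2.imwrite(name,im)
E
python3 - <<'E'
from h import *
st=bot.read_state();print(st["time_s"],st["position"])
try: cfit("wrist",st)
except Exception as e: print(e)
overlay("wrist",st,[.559,.170],10,"pics/w2.png")
E
```

```text
time_s: 3.3
position: [0.451, 0.2113, 0.2116]
tcp_rot: [[-0.985, -0.175, -0.003], [-0.175, 0.985, -0.001], [0.003, -0.0, -1.0]]
force: [-0.4, 0.1, -0.3]
opening: 0.006
grasp_force: 0.0
3.3 [0.4509905  0.21132108 0.21162481]
rect mm ((528.384033203125, 164.4619598388672), (125.62122344970703, 218.59222412109375), 10.038942337036133)
list index out of range
```

View pics/w2.png

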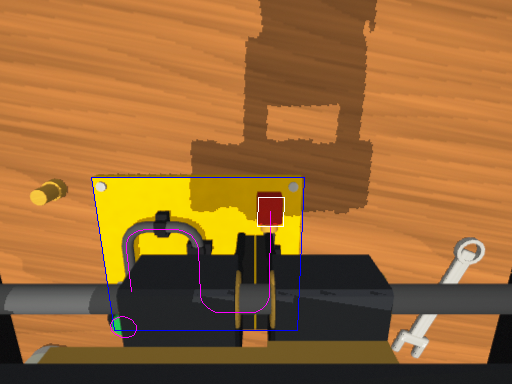

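The board outline fits the overlay at its near edge. The tube model lies about 1-2 px from the tube at (160,228). I'll settle the last few mm with a depth-based fit to the tube's top.

```bash
cat >> h.py <<'E'
def dfit(cam,st,t,th):
    from scipy.optimize import least_squares
    from scipy.spatial import cKDTree
    im,d=cams.capture(cam);c=cams.calibration(cam)
    v,u=np.nonzero(d>0);q=cv2.undistortPoints(np.c_[u,v].astype(float)[:,None],np.array(c["mtx"],float),np.array(c["dist_coeffs"],float))[:,0]
    z=d[v,u];X=np.c_[q*z[:,None],z]
    if cam=="wrist":
        T=np.array(c["tool_from_camera"]);X=(X@T[:3,:3].T+T[:3,3])@np.array(st["tcp_rot"]).T+st["position"]
    else: X=(X-c["t"])@np.array(c["R"])
    hsv=cv2.cvtColor(im,cv2.COLOR_BGR2HSV)[v,u]
    def inb(X,t,th):
        a=np.radians(th);R=np.array([[np.cos(a),-np.sin(a)],[np.sin(a),np.cos(a)]]);return (X[:,:2]-t)@R*1e3
    L=inb(X,t,th);near=(abs(L[:,0])<110)&(abs(L[:,1])<125)
    yel=near&(hsv[:,0]>22)&(hsv[:,0]<34)&(hsv[:,1]>150)
    print("plate z",np.median(X[yel,2]), "std",X[yel&(abs(X[:,2]-.012)<.01),2].std())
    m=near&(abs(L[:,0])<85)&(hsv[:,1]<110)&(hsv[:,2]<150)&(abs(X[:,2]-.029)<.005)&~((L[:,0]>15)&(L[:,1]<-45))
    Z=X[m];P=path();D=np.concatenate([np.linspace(P[i],P[i+1],40) for i in range(len(P)-1)]);K=cKDTree(D)
    f=lambda p:K.query(inb(Z,p[:2],p[2]*100))[0]
    r=least_squares(f,[*t,th/100],loss="soft_l1",f_scale=4,x_scale=[.01,.01,.02],diff_step=1e-4)
    print(cam,"n",m.sum(),"pose",r.x[:2].round(4),r.x[2]*100,"med res mm",np.median(f(r.x)),"top z",np.percentile(Z[:,2],90))
E
python3 - <<'E'
from h import *
st=bot.read_state()
for c in("wrist","top","side"):
    try: dfit(c,st,[.559,.170],10)
    except Exception as e: print(c,e)
E
```

```text
plate z 0.011985843506921917 std 0.0009403370882374812
wrist n 1541 pose [0.5595 0.1702] 8.495967200292625 med res mm 2.8349813520708684 top z 0.03269899088612696
plate z 0.011566978729484464 std 0.0028598239949710435
top n 274 pose [0.5586 0.1712] 10.156314941532397 med res mm 2.587698078428195 top z 0.03317823762634939
plate z 0.010743341530008294 std 0.0010205324834947301
side n 404 pose [0.5602 0.1654] 10.965199802283927 med res mm 1.8315067039917472 top z 0.031486271543552616
```

Three cameras agree on about (0.559, 0.170) at 10°. I'll work out the waypoints and move over the inlet.

```bash
python3 -m handwheel '[[0.006,0.004,-0.015,0,0,0],[0.013,0.009,-0.035,0,0,0],[0.02,0.014,-0.055,0,0,0],[0.026,0.018,-0.075,0,0,0],[0.029,0.021,-0.095,0,0,0],[0.03,0.021,-0.11,0,0,0],[0.03,0.021,-0.12,0,0,0],[0.03,0.021,-0.125,0,0,0]]' -1
python3 - <<'E'
from h import *
P=path();P[-1,0]=15
s=np.r_[0,np.cumsum(np.linalg.norm(np.diff(P,axis=0),axis=1))];n=int(np.ceil(s[-1]/32))*8
q=np.linspace(0,s[-1],n+1);B=np.c_[np.interp(q,s,P[:,0]),np.interp(q,s,P[:,1])]
a=np.radians(10);R=np.array([[np.cos(a),-np.sin(a)],[np.sin(a),np.cos(a)]])
W=np.round(B@R.T+[559,170]).astype(int)
print(s[-1],n/8,W[0],W[-1],(R@[50,-75]+[559,170]).round(1))
for i in range(0,n,8): print(i//8,W[i+8],[tuple((w-W[i]).tolist()) for w in W[i+1:i+9]])
E
```

```text
time_s: 4.22
position: [0.4825, 0.232, 0.0865]
tcp_rot: [[-0.985, -0.174, -0.001], [-0.174, 0.985, -0.0], [0.001, -0.0, -1.0]]
force: [-0.1, 0.2, 0.4]
opening: 0.001
grasp_force: 0.0
391.8356589843744 13.0 [482 233] [587  99] [621.3 104.8]
0 [512 238] [(4, 0), (7, 1), (11, 2), (15, 2), (19, 3), (22, 3), (26, 4), (30, 5)]
1 [541 243] [(3, 0), (7, 1), (11, 2), (14, 2), (18, 3), (22, 4), (26, 4), (29, 5)]
2 [571 248] [(4, 1), (8, 1), (11, 2), (15, 3), (19, 3), (23, 4), (26, 5), (30, 5)]
3 [599 242] [(4, 1), (7, 2), (11, 2), (15, 1), (19, 1), (22, -1), (25, -3), (28, -6)]
4 [607 214] [(2, -3), (4, -6), (5, -10), (6, -13), (6, -17), (7, -21), (7, -25), (8, -28)]
5 [606 185] [(1, -4), (1, -8), (2, -11), (2, -15), (3, -19), (2, -23), (0, -26), (-1, -29)]
6 [579 173] [(-3, -3), (-6, -6), (-9, -8), (-13, -9), (-16, -10), (-20, -10), (-24, -11), (-27, -12)]
7 [549 168] [(-4, 0), (-8, -1), (-12, -2), (-15, -2), (-19, -3), (-23, -3), (-26, -4), (-30, -5)]
8 [522 157] [(-4, 0), (-7, -1), (-11, -2), (-15, -3), (-18, -4), (-22, -6), (-24, -8), (-27, -11)]
9 [521 128] [(-2, -3), (-3, -7), (-4, -11), (-4, -14), (-3, -18), (-3, -22), (-2, -26), (-1, -29)]
10 [529  99] [(0, -4), (1, -8), (2, -11), (2, -15), (3, -19), (4, -22), (6, -26), (8, -29)]
11 [557  94] [(3, -2), (6, -4), (10, -6), (13, -7), (17, -7), (21, -7), (24, -6), (28, -5)]
12 [587  99] [(4, 0), (8, 1), (11, 1), (15, 2), (19, 3), (22, 3), (26, 4), (30, 5)]
```

```bash
python3 -m handwheel '[[0,0.001,-0.005,0,0,0],[0,0.001,-0.01,0,0,0],[0,0.001,-0.015,0,0,0],[0,0.001,-0.019,0,0,0],[0,0.001,-0.022,0,0,0],[0,0.001,-0.024,0,0,0],[0,0.001,-0.025,0,0,0],[0,0.001,-0.025,0,0,0]]' -1
python3 - <<'E'
from h import *
a,_=cams.capture("wrist");b,_=cams.capture("side")
cv2.imwrite("pics/v3.png",np.hstack([a[150:340,150:380],cv2.resize(b[110:230,140:290],(238,190),interpolation=cv2.INTER_CUBIC)]))
E
```

```text
time_s: 4.88
position: [0.4825, 0.2332, 0.0625]
tcp_rot: [[-0.985, -0.174, -0.0], [-0.174, 0.985, -0.0], [0.0, -0.0, -1.0]]
force: [1.1, -1.4, 0.8]
opening: 0.008
grasp_force: 0.0
```

View pics/v3.png

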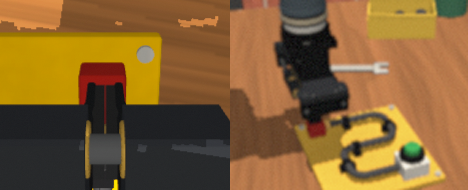

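The closed fingers sit centred on the red inlet block, with the tips just above it and no contact force. Starting the trace.

```bash
python3 -m handwheel '[[0.004,0,0,0,0,0],[0.007,0.001,0,0,0,0],[0.011,0.002,0,0,0,0],[0.015,0.002,0,0,0,0],[0.019,0.003,0,0,0,0],[0.022,0.003,0,0,0,0],[0.026,0.004,0,0,0,0],[0.03,0.005,0,0,0,0]]' -1 | grep -E 'pos|force'
python3 -m handwheel '[[0.003,0,0,0,0,0],[0.007,0.001,0,0,0,0],[0.011,0.002,0,0,0,0],[0.014,0.002,0,0,0,0],[0.018,0.003,0,0,0,0],[0.022,0.004,0,0,0,0],[0.026,0.004,0,0,0,0],[0.029,0.005,0,0,0,0]]' -1 | grep -E 'pos|force'
```

```text
position: [0.5129, 0.2382, 0.0625]
force: [-0.2, 0.0, -0.5]
grasp_force: 0.0
position: [0.5421, 0.2432, 0.0626]
force: [0.4, -0.2, 0.7]
grasp_force: 0.0
```

```bash
python3 -m handwheel '[[0.004,0.001,0,0,0,0],[0.008,0.001,0,0,0,0],[0.011,0.002,0,0,0,0],[0.015,0.003,0,0,0,0],[0.019,0.003,0,0,0,0],[0.023,0.004,0,0,0,0],[0.026,0.005,0,0,0,0],[0.03,0.005,0,0,0,0]]' -1 | grep -E 'pos|force'
python3 -m handwheel '[[0.004,0.001,0,0,0,0],[0.007,0.002,0,0,0,0],[0.011,0.002,0,0,0,0],[0.015,0.001,0,0,0,0],[0.019,0.001,0,0,0,0],[0.022,-0.001,0,0,0,0],[0.025,-0.003,0,0,0,0],[0.028,-0.006,0,0,0,0]]' -1 | grep -E 'pos|force'
python3 - <<'E'
from h import *
a,_=cams.capture("top");b,_=cams.capture("side")
cv2.imwrite("pics/v4.png",np.hstack([cv2.resize(a[150:270,170:310],(350,300),interpolation=cv2.INTER_CUBIC),cv2.resize(b[110:250,140:300],(343,300),interpolation=cv2.INTER_CUBIC)]))
E
```

```text
position: [0.5717, 0.2484, 0.0625]
force: [0.5, -0.1, -0.4]
grasp_force: 0.0
position: [0.5998, 0.242, 0.0625]
force: [-0.0, 0.6, -0.1]
grasp_force: 0.0
```

View pics/v4.png

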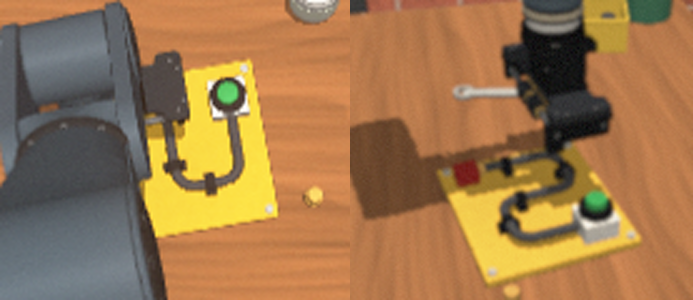

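The fingertips are over the first bend, the board hasn't moved, and there is no contact force. Continuing along the second and third stretches.

```bash
python3 -m handwheel '[[0.002,-0.003,0,0,0,0],[0.004,-0.006,0,0,0,0],[0.005,-0.01,0,0,0,0],[0.006,-0.013,0,0,0,0],[0.006,-0.017,0,0,0,0],[0.007,-0.021,0,0,0,0],[0.007,-0.025,0,0,0,0],[0.008,-0.028,0,0,0,0]]' -1 | grep -E 'pos|force'
python3 -m handwheel '[[0.001,-0.004,0,0,0,0],[0.001,-0.008,0,0,0,0],[0.002,-0.011,0,0,0,0],[0.002,-0.015,0,0,0,0],[0.003,-0.019,0,0,0,0],[0.002,-0.023,0,0,0,0],[0,-0.026,0,0,0,0],[-0.001,-0.029,0,0,0,0]]' -1 | grep -E 'pos|force'
python3 -m handwheel '[[-0.003,-0.003,0,0,0,0],[-0.006,-0.006,0,0,0,0],[-0.009,-0.008,0,0,0,0],[-0.013,-0.009,0,0,0,0],[-0.016,-0.01,0,0,0,0],[-0.02,-0.01,0,0,0,0],[-0.024,-0.011,0,0,0,0],[-0.027,-0.012,0,0,0,0]]' -1 | grep -E 'pos|force'
```

```text
position: [0.6073, 0.2136, 0.0625]
force: [-0.2, -0.5, 0.3]
grasp_force: 0.0
position: [0.6061, 0.1848, 0.0625]
force: [-0.6, 1.0, 0.4]
grasp_force: 0.0
position: [0.5788, 0.1733, 0.0625]
force: [-0.7, -0.1, -0.1]
grasp_force: 0.0
```

```bash
python3 -m handwheel '[[-0.004,0,0,0,0,0],[-0.008,-0.001,0,0,0,0],[-0.012,-0.002,0,0,0,0],[-0.015,-0.002,0,0,0,0],[-0.019,-0.003,0,0,0,0],[-0.023,-0.003,0,0,0,0],[-0.026,-0.004,0,0,0,0],[-0.03,-0.005,0,0,0,0]]' -1 | grep -E 'pos|force'
python3 -m handwheel '[[-0.004,0,0,0,0,0],[-0.007,-0.001,0,0,0,0],[-0.011,-0.002,0,0,0,0],[-0.015,-0.003,0,0,0,0],[-0.018,-0.004,0,0,0,0],[-0.022,-0.006,0,0,0,0],[-0.024,-0.008,0,0,0,0],[-0.027,-0.011,0,0,0,0]]' -1 | grep -E 'pos|force'
python3 -m handwheel '[[-0.002,-0.003,0,0,0,0],[-0.003,-0.007,0,0,0,0],[-0.004,-0.011,0,0,0,0],[-0.004,-0.014,0,0,0,0],[-0.003,-0.018,0,0,0,0],[-0.003,-0.022,0,0,0,0],[-0.002,-0.026,0,0,0,0],[-0.001,-0.029,0,0,0,0]]' -1 | grep -E 'pos|force'
```

```text
position: [0.5494, 0.1682, 0.0626]
force: [-0.2, 0.1, 0.2]
grasp_force: 0.0
position: [0.5224, 0.1571, 0.0626]
force: [0.3, 0.2, 0.6]
grasp_force: 0.0
position: [0.5217, 0.1277, 0.0625]
force: [0.1, -0.1, 0.2]
grasp_force: 0.0
```

Quick check from the side before the last run.

```bash
python3 - <<'E'
from h import *
b,_=cams.capture("side");a,_=cams.capture("wrist")
cv2.imwrite("pics/v5.png",np.hstack([cv2.resize(b[110:250,140:300],(343,300),interpolation=cv2.INTER_CUBIC),a[100:340,100:400][:, :].repeat(1,0) if 0 else cv2.resize(a[100:340,100:400],(375,300))]))
E
```

```text
(no output)
```

View pics/v5.png

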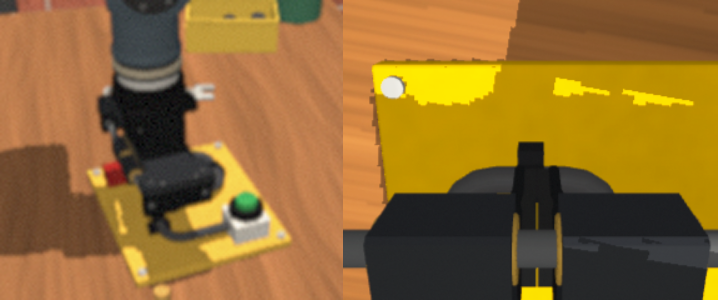

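The fingertips are centred over the clip on the run between bends 3 and 4, at about (530,155) in the wrist crop. Finishing the trace.

```bash
python3 -m handwheel '[[0,-0.004,0,0,0,0],[0.001,-0.008,0,0,0,0],[0.002,-0.011,0,0,0,0],[0.002,-0.015,0,0,0,0],[0.003,-0.019,0,0,0,0],[0.004,-0.022,0,0,0,0],[0.006,-0.026,0,0,0,0],[0.008,-0.029,0,0,0,0]]' -1 | grep -E 'pos|force'
python3 -m handwheel '[[0.003,-0.002,0,0,0,0],[0.006,-0.004,0,0,0,0],[0.01,-0.006,0,0,0,0],[0.013,-0.007,0,0,0,0],[0.017,-0.007,0,0,0,0],[0.021,-0.007,0,0,0,0],[0.024,-0.006,0,0,0,0],[0.028,-0.005,0,0,0,0]]' -1 | grep -E 'pos|force'
python3 -m handwheel '[[0.004,0,0,0,0,0],[0.008,0.001,0,0,0,0],[0.011,0.001,0,0,0,0],[0.015,0.002,0,0,0,0],[0.019,0.003,0,0,0,0],[0.022,0.003,0,0,0,0],[0.026,0.004,0,0,0,0],[0.028,0.005,0,0,0,0]]' -1 | grep -E 'pos|force|time'
```

```text
position: [0.5297, 0.0987, 0.0626]
force: [0.7, 0.2, 0.4]
grasp_force: 0.0
position: [0.5577, 0.0944, 0.0625]
force: [0.4, 0.1, -0.5]
grasp_force: 0.0
time_s: 13.85
position: [0.5863, 0.0992, 0.0626]
force: [-0.3, -0.2, -0.2]
grasp_force: 0.0
```

```bash
python3 -m handwheel '[[-0.002,0,0.012,0,0,0],[-0.002,0,0.025,0,0,0],[-0.002,0,0.036,0,0,0],[0.003,0.001,0.04,0,0,0],[0.012,0.002,0.04,0,0,0],[0.022,0.004,0.04,0,0,0],[0.03,0.005,0.04,0,0,0],[0.035,0.006,0.04,0,0,0]]' -1 | grep -E 'pos|force'
python3 - <<'E'
from h import *
b,_=cams.capture("side");a,_=cams.capture("top");st=bot.read_state();w,_=cams.capture("wrist")
print(st["position"])
cv2.imwrite("pics/v6.png",np.hstack([cv2.resize(b[130:250,180:300],(300,300),interpolation=cv2.INTER_CUBIC),cv2.resize(w[140:380,120:400],(350,300))]))
E
```

```text
position: [0.6221, 0.1052, 0.1025]
force: [0.3, -1.2, 0.3]
grasp_force: 0.0
[0.62168433 0.10523884 0.10218564]
```

View pics/v6.png

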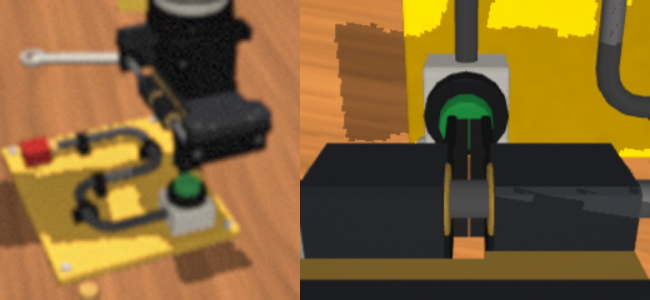

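The fingers stand centred over the green cap. Pressing down slowly now.

```bash
python3 -m handwheel '[[0,0,-0.004,0,0,0],[0,0,-0.008,0,0,0],[0,0,-0.011,0,0,0],[0,0,-0.013,0,0,0],[0,0,-0.015,0,0,0],[0,0,-0.016,0,0,0],[0,0,-0.017,0,0,0],[0,0,-0.018,0,0,0]]' -1 | grep -E 'pos|force'
python3 -m handwheel '[[0,0,-0.001,0,0,0],[0,0,-0.001,0,0,0],[0,0,-0.002,0,0,0],[0,0,-0.002,0,0,0],[0,0,-0.003,0,0,0],[0,0,-0.003,0,0,0],[0,0,-0.003,0,0,0],[0,0,-0.003,0,0,0]]' -1 | grep -E 'pos|force'
```

```text
position: [0.62, 0.1052, 0.0847]
force: [-2.5, -0.5, 2.4]
grasp_force: 1.5
position: [0.6202, 0.1052, 0.0816]
force: [-4.0, -1.1, 4.8]
grasp_force: 2.4
```

```bash
python3 -m handwheel '[[0,0,-0.001,0,0,0],[0,0,-0.001,0,0,0],[0,0,-0.001,0,0,0],[0,0,-0.001,0,0,0],[0,0,-0.001,0,0,0],[0,0,-0.001,0,0,0],[0,0,-0.001,0,0,0],[0,0,-0.001,0,0,0]]' -1
python3 -c "
from h import *
s=bot.read_state();print(s['position'],s['force'],s['moment'],np.array(s['tcp_rot']).round(3).tolist())"
```

```text
time_s: 16.67
position: [0.6203, 0.1052, 0.0814]
tcp_rot: [[-0.985, -0.174, -0.0], [-0.174, 0.985, -0.0], [0.0, 0.0, -1.0]]
force: [-5.1, 1.0, 9.1]
opening: 0.005
grasp_force: 4.6
[0.62026025 0.10520857 0.0813683 ] [-5.13304062  0.97997016  9.08476429] [-0.09204976  0.86247498  0.01652057] [[-0.985, -0.174, -0.0], [-0.174, 0.985, -0.0], [0.0, 0.0, -1.0]]
```

The button has reached its stop at 9 N. I'll ease off the sideways force slightly, then check the result.

```bash
python3 -m handwheel '[[-0.0005,0,0,0,0,0],[-0.001,0,0,0,0,0],[-0.001,0,0,0,0,0],[-0.001,0,0,0,0,0],[-0.001,0,0,0,0,0],[-0.001,0,0,0,0,0],[-0.001,0,0,0,0,0],[-0.001,0,0,0,0,0]]' -1|grep -E 'pos|force'
python3 - <<'E'
from h import *
st=bot.read_state();print(st["position"],st["force"])
overlay("side",st,[.559,.170],10,"pics/o.png")
a=cv2.imread("pics/o.png");cv2.imwrite("pics/v7.png",cv2.resize(a[130:270,160:300],(600,600),interpolation=cv2.INTER_CUBIC))
E
```

```text
position: [0.6202, 0.1052, 0.0814]
force: [-2.9, -1.0, 7.4]
grasp_force: 3.9
[0.62017404 0.10519208 0.08140024] [-2.90272229 -0.97249812  7.44997056]
```

View pics/v7.png

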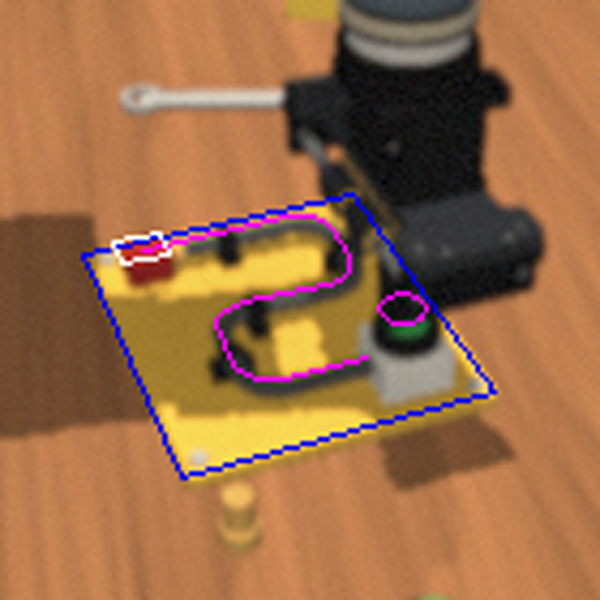

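The fingertips hold the cap down at its stop (z 81.4 mm, 7.4 N, above the 5 N needed). The board and the coupling look unmoved.

```bash
python3 -c "
from rig import bot
print(bot.hand_in())"
```

```text
the job is handed in; nothing more can be done
None
```

I ran the fingertips about 5–6 mm above the whole steel tube, from the red inlet block to just short of the outlet block. The job is handed in with the green button held at its stop at about 7 N; the board and loose things stayed put in the pictures I checked.

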